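# Empty the bearing tray into the scrap bin and park it on the sloped rack

## Robot

A 7-joint arm with a two-finger parallel gripper is mounted at the origin on the work surface. World frame = base frame: x ahead of the robot, y to its left, z up, the work surface at z = 0. Lengths are in m, angles in rad, forces in N, time in s.
With the tool pointing down it reaches from about 0.4 to 0.85 m from the base axis. Payload 10.4 kg.
Tool frame: the origin (TCP) lies at the very end of the fingers, on their centre line; the grasp point (between the pads) lies 19 mm behind it (manip.grip_point_offset is the distance from the TCP to the grasp point, in m); z points along the fingers, y is the line along which they close (so a half turn about z gives the same grasp; the last joint's range is limited). The gripper opens to 85 mm and grips with 20 to 120 N. Pads are 22 mm wide; open, the fingers measure 114 mm over their backs; the gripper's body (76 mm by 85 mm) begins 54 mm behind the grasp point. The pads swing forward as they close: fully open they stand 13 mm farther back than shut.
Start: joints at [1.307, 0.332, -0.065, 1.46, 0.022, 1.35, -0.088], TCP at [0.149, -0.607, 0.231] pointing down, gripper open.
Joint ranges: [-2.6, 2.6], [-0.5, 2.12], [-1.47, 1.34], [0.16, 2.42], [-1.27, 4.41], [0.06, 2.06], [-2.6, 2.6]. Speed limits (rad/s): [2.22, 2.22, 2.79, 2.79, 3.14, 3.14, 3.14].

## Interface

Orientations are given as a unit quaternion [x, y, z, w].
In Python, from workcell import manip gives the robot as it stands. The module is installed in compiled form; this text tells all that it offers.
- The arm moves only by the tool step_arm, never from a script. Its argument "moves" is a list of rows, each a list of 7 numbers: the closure, from 0 (fully open) to 1 (shut), then the shift along the world's x, y, z in mm, then the turn, a rotation vector about the world's x, y, z in rad. In form: [[grip, tx, ty, tz, ax, ay, az], ...]. A call has 1 to 10 rows; each row is the pose to reach, as a shift and turn from the pose commanded when the call began; what a row does not reach only later rows make up. A row lasts 1/10 s, in which the tool goes at most 50 mm and 8.59 degrees, less where a joint would pass 70% of its speed; a pose out of reach is approached as far as the arm can. A call with a gripper value outside its range is refused whole. The fingers move at their own pace and stop on an object; "grip_force" is the grip in N (left out, the last holds). Time passes only in rows, so rows that repeat a pose let the fingers close. It gives the time, the measured TCP pose, the force, the opening and the grip force at its end, in the units of the state.
- manip.get_obs(): the state, without advancing time (a new reading comes with each control period).
- manip.camera(name): name is "side" or "top"; returns a dict with "image" (420x560x3 uint8, blue, green, red), "K" (3x3 intrinsics, pixels), "rvec" (rotation vector, rad) and "tvec" (3), from world to camera coordinates, as OpenCV has them. Camera axes: x right, y down, z forward; pixel columns grow to the right and rows downward; lengths in m; the calibration is good to about 2 mm. A picture is of the moment at which its call begins. There is no depth.
- manip.hand_in(): hands the job in; it is judged then, once.
The state is a dict: "clock": time; "joint_pos": joint angles; "joint_velocities": joint speeds; "tau": joint torques, N m; "position": TCP position; "ee_rot": TCP orientation; "ft_force": force on the tool from outside, world axes, zero at the start; "torque": the same for the moment, N m; "grip_width": opening from 0.0 (shut) to 1.0 (fully open); "grasp_force": force on a finger pad.
Only numpy, scipy, OpenCV 4.12 (cv2) and the standard library are available. Lean on these libraries where they do the work, as an engineer would, in place of code of your own. Each camera call takes 0.05 s, during which the arm holds its last target. There are 200 camera calls.

## Task

Pick up the green tray by its handle and tip it over the blue bin so that all four worn bearings slide off into the bin; they are greasy, so do not touch them with the gripper. Then park the empty tray on the sloped rack: flat on both rails, centred and straight along them, with its open spout end at the low end close to the red stops, and let go. Leave everything else on the bench where it is.

Things in the scene. Friction and masses are not known exactly. Their poses are not given: they have to be found in the camera images.
- tray: small green steel parts tray, 150 x 100 mm, loose, about 0.25 kg. Origin: centre of its underside; z up, +x to the handle end, -x to the spout end. Floor 3 mm thick; walls 3 mm thick, 22 mm high on both long sides and the handle end; the spout end (-x) is open. It stands on the bench with four loose bearings in it, spout roughly towards the robot; a black bridge handle stands over its +x end
- tray_handle (a point): middle of the tray's black flat grip bar: 14 mm thick (tray x), 80 mm long (tray y), 30 mm high; 68 mm from the tray's centre towards +x, 70 mm above its underside, on two thin uprights 36 mm either side. Its flat faces look to tray +x and -x: fingers close on it from above along tray x, and then stay above bearings and walls
- tray_spout (a point): middle of the tray's open edge, on its floor: 75 mm from the tray's centre towards -x, 3 mm above the underside
- bearing0: small worn ball bearing, loose, lying flat in the tray: disc of 32 mm diameter, 10 mm high, about 37 g. Origin: centre of the face it lies on. It slides on the tray once that is tipped by roughly 18 to 27 degrees
- bearing1: small worn ball bearing, loose, lying flat in the tray: disc of 32 mm diameter, 10 mm high, about 37 g. Origin: centre of the face it lies on. It slides on the tray once that is tipped by roughly 18 to 27 degrees
- bearing2: small worn ball bearing, loose, lying flat in the tray: disc of 32 mm diameter, 10 mm high, about 37 g. Origin: centre of the face it lies on. It slides on the tray once that is tipped by roughly 18 to 27 degrees
- bearing3: small worn ball bearing, loose, lying flat in the tray: disc of 32 mm diameter, 10 mm high, about 37 g. Origin: centre of the face it lies on. It slides on the tray once that is tipped by roughly 18 to 27 degrees
- bin: blue open-topped steel scrap bin, fixed to the bench, 180 mm (its x) x 160 mm (its y) outside, 60 mm high, walls 4 mm. Origin: centre of its underside, on the bench; z up
- rack_deck: top of the narrow raised rack, fixed: two steel rails 178 mm long (along x), 10 mm wide, centred 30 mm either side of the middle, sloping 0.20 rad. Origin: midway between the rails, at mid-length, on their upper faces, 85 mm above the bench; z square to the slope, x up it; -x is the low end, roughly towards the robot. There each rail has a red stop, 14 mm high, its face 83 mm from the origin
- screwdriver: screwdriver lying on the bench, loose; to be left alone. Origin: on its underside, near its middle
- wrench: steel wrench lying on the bench, loose; to be left alone. Origin: on its underside, near its middle
- big_bearing: large bearing, 80 mm across, 18 mm high, loose; to be left alone. Origin: on its underside
- grease_tin: red tin, 76 mm across, 75 mm high, loose; to be left alone. Origin: on its underside
- oil_bottle: yellow bottle, 60 mm across, 120 mm high, loose; to be left alone. Origin: on its underside
- bushing: brass bushing, 44 mm across, 30 mm high, loose; to be left alone. Origin: on its underside
- shaft_hub: dark flanged hub, 64 mm across, 45 mm high, loose; to be left alone. Origin: on its underside
Not all that is in view belongs to the job. Several things look just like the part that bears rack_deck: the one meant starts farthest from the robot's base. What is shaped like the bin but pink is not meant.

How it is judged:
On the way:
1. all four bearings lie in the bin, tipped from the tray while it is held off the bench (x of bearing0 in the frame of bin between -0.09 and 0.09 m and y of bearing0 in the frame of bin between -0.08 and 0.08 m and z of each of bearing0, bearing1, bearing2, bearing3 in the frame of bin below 0.05 m and x of bearing1 in the frame of bin between -0.09 and 0.09 m and y of bearing1 in the frame of bin between -0.08 and 0.08 m and x of bearing2 in the frame of bin between -0.09 and 0.09 m and y of bearing2 in the frame of bin between -0.08 and 0.08 m and x of bearing3 in the frame of bin between -0.09 and 0.09 m and y of bearing3 in the frame of bin between -0.08 and 0.08 m and height (world z) of tray_handle above 0.09 m), for 0.2 s.
At the end, for the whole second after the job is handed in: All four bearings rest in the bin. The tray rests on the rack: flat on both rails (within 4 degrees and 6 mm), within 18 mm of the rack's middle line, straight along the rails within 9 degrees, spout at the low end, its edge between touching the stops and 30 mm short of them (x of bearing0 in the frame of bin between -0.09 and 0.09 m and y of bearing0 in the frame of bin between -0.08 and 0.08 m and z of each of bearing0, bearing1, bearing2, bearing3 in the frame of bin below 0.05 m and x of bearing1 in the frame of bin between -0.09 and 0.09 m and y of bearing1 in the frame of bin between -0.08 and 0.08 m and x of bearing2 in the frame of bin between -0.09 and 0.09 m and y of bearing2 in the frame of bin between -0.08 and 0.08 m and x of bearing3 in the frame of bin between -0.09 and 0.09 m and y of bearing3 in the frame of bin between -0.08 and 0.08 m and x of tray in the frame of rack_deck between -0.016 and 0.022 m and y of tray in the frame of rack_deck between -0.018 and 0.018 m and z of tray in the frame of rack_deck between -0.004 and 0.006 m and angle between the z axis of tray and the z axis of rack_deck, either way round below 0.07 rad and angle between the x axis of tray and the x axis of rack_deck, either way round below 0.17 rad and x of tray_spout in the frame of rack_deck below 0 m and linear speed of tray below 0.02 m/s and linear speed of each of bearing0, bearing1, bearing2, bearing3 below 0.05 m/s).
It fails at once if the robot touches a bearing (contact force between any of bearing0, bearing1, bearing2, bearing3 and the arm above 0.5 N or contact force between any of bearing0, bearing1, bearing2, bearing3 and the fingers above 0.5 N).
It fails at once if another thing on the bench is moved by more than 30 mm (distance of any of screwdriver, wrench, big_bearing, grease_tin, oil_bottle, bushing, shaft_hub from where it was at the start of the episode above 0.03 m).
It also fails if it takes over 59 s, if anything falls off the work surface, if the arm or the gripper's body presses on something with over 40 N, if the wrist force passes 120 N, or if a joint passes its speed limit or range.

## Working session

There is one attempt and no reset: what is moved stays moved. The work goes in short steps, Python scripts to look and compute and a tool call to move; the robot and the scene stay as the last step left them, time stands still between calls to the robot, and variables do not carry over. Pictures are saved under pics/ and viewed, at most 10 in all, crops included, and the job is handed in when it is done.

Besides the shell and the picture viewer there is one more tool, called after ">>>" as a command line: name --pt "numbers of a row" for each row, then --argument value for the rest. step_arm: Moves the arm, as the interface text tells. Its arguments: {"type":"object","properties":{"moves":{"type":"array","items":{"type":"array","items":{"type":"number"}}},"grip_force":{"type":"number"}},"required":["moves"]}

```bash
mkdir -p pics
cat > h.py <<'E'
import numpy as np, cv2
from workcell import manip
def cam(n):
    c=manip.camera(n); R=cv2.Rodrigues(np.array(c["rvec"],float))[0]; t=np.array(c["tvec"],float).ravel()
    return c["image"],np.array(c["K"],float),R,t
def ray(C,uv):
    _,K,R,t=C; d=R.T@np.linalg.solve(K,[uv[0],uv[1],1.]); return -R.T@t,d
def plane(C,uv,z):
    o,d=ray(C,uv); return o+d*(z-o[2])/d[2]
def tri(C1,u1,C2,u2):
    o1,d1=ray(C1,u1);o2,d2=ray(C2,u2)
    s=np.linalg.lstsq(np.c_[d1,-d2],o2-o1,rcond=None)[0]
    a,b=o1+s[0]*d1,o2+s[1]*d2
    return (a+b)/2,np.linalg.norm(a-b)
def proj(C,p):
    _,K,R,t=C; q=K@(R@np.array(p)+t); return q[:2]/q[2]
E
python3 - <<'E'
from h import *
o=manip.get_obs(); print({k:np.round(v,3) for k,v in o.items()})
for n in("top","side"):
    C=cam(n); cv2.imwrite(f"pics/{n}0.png",cv2.resize(C[0],(784,588),interpolation=cv2.INTER_CUBIC)); cv2.imwrite(f"raw_{n}.png",C[0]); print(n,ray(C,(280,210)),C[1][0,0])
E
```

```text
{'clock': np.float64(0.0), 'joint_pos': array([ 1.307,  0.333, -0.065,  1.461,  0.022,  1.35 , -0.088]), 'joint_velocities': array([-0.   , -0.   ,  0.001,  0.001,  0.   ,  0.   , -0.001]), 'tau': array([ 0.0000e+00, -6.2544e+01,  4.9000e-02, -3.9160e+01,  1.6000e-02,
        1.0000e-02, -0.0000e+00]), 'position': array([ 0.149, -0.607,  0.231]), 'ee_rot': array([ 0.993,  0.12 , -0.   , -0.001]), 'ft_force': array([ 0.32 , -1.008, -0.174]), 'torque': array([-0.008,  0.024,  0.017]), 'grasp_force': np.float64(0.0), 'grip_width': np.float64(1.002)}
top (array([0.25941864, 0.00233872, 1.25984595]), array([ 0.1703619 ,  0.00638862, -0.98577946])) 480.0259334014211
side (array([0.47282622, 1.05689665, 0.75347839]), array([ 0.02777662, -0.84880924, -0.52812512])) 421.1110610481011
```

View pics/top0.png

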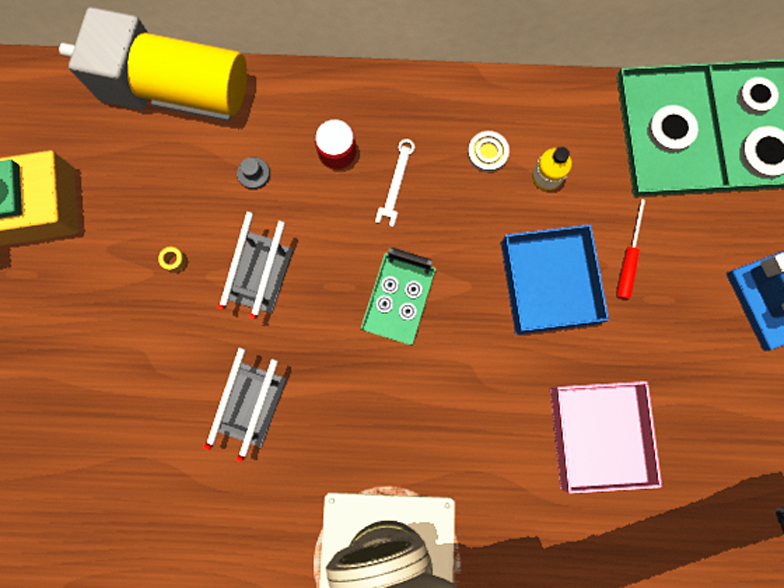

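View pics/side0.png

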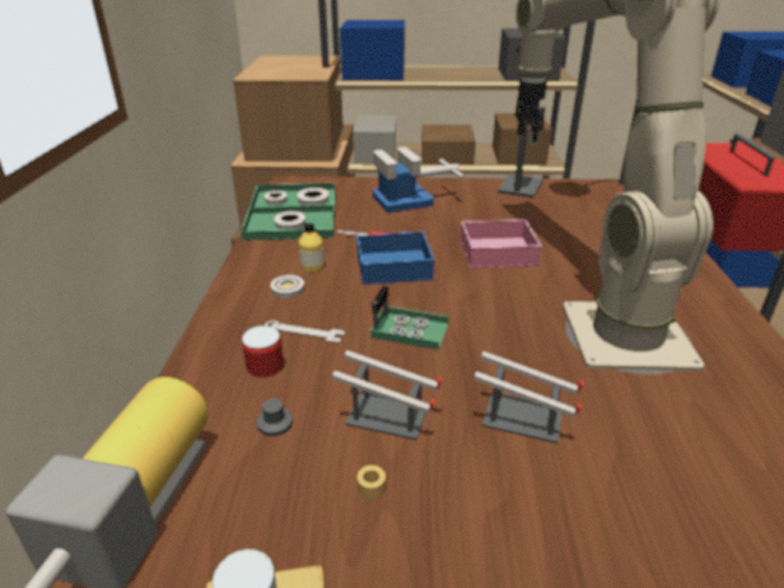

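The top view shows two racks, at about (257,265) and (250,405). The tray is at (400,297) with its spout down-left, the blue bin at (555,280) and the pink bin at (607,437). The base is near (390,560), so the rack meant is the far one at (257,265). In the side view the far rack is at (388,390), the near one at (528,395), the handle at (381,305) and the blue bin at (395,258).

```bash
cat > m.py <<'E'
from h import *
T=cam("top");S=cam("side")
def comps(C,roi,cond,amin=15):
    x0,y0,x1,y1=[int(v/1.4) for v in roi]; hsv=cv2.cvtColor(C[0],cv2.COLOR_BGR2HSV).astype(int)
    m=np.zeros(hsv.shape[:2],np.uint8); m[y0:y1,x0:x1]=cond(hsv)[y0:y1,x0:x1]
    cs=cv2.findContours(m,cv2.RETR_EXTERNAL,cv2.CHAIN_APPROX_NONE)[0]
    return sorted([c for c in cs if cv2.contourArea(c)>amin],key=cv2.contourArea,reverse=True)
white=lambda h:(h[...,1]<60)&(h[...,2]>165)
def ends(c):
    b=cv2.boxPoints(cv2.minAreaRect(c)); e=np.linalg.norm(b-np.roll(b,-1,0),axis=1); i=np.argmin(e)
    a=(b[i]+b[(i+1)%4])/2; d=(b[(i+2)%4]+b[(i+3)%4])/2
    return a,d,e.max(),e.min()
E
python3 - <<'E'
from m import *
np.set_printoptions(precision=4,suppress=True)
R={}
for n,C,roi in(("far T",T,(200,200,310,325)),("near T",T,(190,335,310,470)),("far S",S,(325,345,445,440)),("near S",S,(465,345,590,445))):
    R[n]=[ends(c) for c in comps(C,roi,white)[:2]]
    for e in R[n]: print(n,e)
for k in("far","near"):
    t=sorted(R[k+" T"],key=lambda e:e[0][0]+e[1][0]); s=sorted(R[k+" S"],key=lambda e:-(e[0][1]+e[1][1]))
    for a,b in zip(t,s):  # left in top = +y = lower in side
        th,tl=sorted(a[:2],key=lambda p:p[1]); sh,sl=sorted(b[:2],key=lambda p:p[0])
        H=tri(T,th,S,sh);L=tri(T,tl,S,sl); print(k,"hi",H,"lo",L,"len",np.linalg.norm(H[0]-L[0]))
green=lambda h:(h[...,0]>50)&(h[...,0]<85)&(h[...,1]>80)&(h[...,2]>50)
g=comps(T,(350,240,445,350),green)[0]; b=cv2.boxPoints(cv2.minAreaRect(g)); print("tray box",[plane(T,p,0.012) for p in b])
print("ray 22mm",cv2.approxPolyDP(cv2.convexHull(g),3,True)[:,0])
dark=lambda h:h[...,2]<50
for n,C,roi in(("T",T,(385,240,440,275)),("S",S,(365,285,395,335))):
    for c in comps(C,roi,dark,5)[:3]: print("handle",n,cv2.minAreaRect(c),cv2.boundingRect(c),cv2.contourArea(c))
blue=lambda h:(h[...,0]>95)&(h[...,0]<125)&(h[...,1]>110)&(h[...,2]>30)
g=comps(T,(495,215,615,340),blue)[0]; r=cv2.approxPolyDP(cv2.convexHull(g),5,True)[:,0]; print("bin",[plane(T,p,0.06)[:2] for p in r])
for c in comps(T,(370,265,430,325),white,4): print("brg",plane(T,cv2.minEnclosingCircle(c)[0],0.013))
im=cv2.resize(T[0][145:335,130:320],(760,760),interpolation=cv2.INTER_CUBIC)[:,:600]
im=np.hstack([cv2.resize(T[0][140:340,140:320],(360,400)),cv2.resize(S[0][190:330,220:430],(420,400*420//630+20))[:0].reshape(0,420,3) if 0 else cv2.resize(S[0][190:330,230:430],(430,400))])
cv2.imwrite("pics/crop0.png",im)
E
```

```text
far T (array([200.5844, 157.8784], dtype=float32), array([181.2134, 224.0625], dtype=float32), np.float32(68.96065), np.float32(4.892318))
far T (array([178.0447, 151.3058], dtype=float32), array([158.6737, 217.4899], dtype=float32), np.float32(68.96065), np.float32(4.4709673))
near T (array([195.4, 256.8], dtype=float32), array([172.7, 324.9], dtype=float32), np.float32(71.78368), np.float32(5.69209))
near T (array([149.391 , 316.4716], dtype=float32), array([172.3387, 248.7759], dtype=float32), np.float32(71.47939), np.float32(4.606902))
far S (array([238.0978, 265.7274], dtype=float32), array([305.9673, 290.0909], dtype=float32), np.float32(72.10997), np.float32(4.1509027))
far S (array([246.9281, 251.2045], dtype=float32), array([311.4015, 273.8572], dtype=float32), np.float32(68.3371), np.float32(3.9523377))
near S (array([339.3082, 266.1781], dtype=float32), array([410.1028, 292.726 ], dtype=float32), np.float32(75.60863), np.float32(3.862365))
near S (array([344.1449, 251.6079], dtype=float32), array([411.2227, 276.3975], dtype=float32), np.float32(71.511894), np.float32(3.690
[... 622 characters left out ...]
53, 0.0698]), np.float64(0.0032789153949756)) len 0.1721115724608686
tray box [array([0.4077, 0.0678, 0.012 ]), array([0.5558, 0.0285, 0.012 ]), array([ 0.5278, -0.0702,  0.012 ]), array([ 0.381 , -0.0288,  0.012 ])]
ray 22mm [[275 181]
 [310 192]
 [294 245]
 [258 234]]
handle T ((291.9675598144531, 187.60540771484375), (31.320146560668945, 5.14650297164917), 17.10272979736328) (277, 181, 31, 14) 61.5
handle S ((271.5, 214.5), (19.0, 9.0), 90.0) (267, 205, 10, 20) 76.5
bin [array([ 0.6103, -0.3496]), array([ 0.4366, -0.3792]), array([ 0.4046, -0.2132]), array([ 0.5852, -0.1944])]
brg [ 0.4444 -0.019   0.013 ]
brg [ 0.4861 -0.0287  0.013 ]
brg [0.4932 0.016  0.013 ]
brg [0.4568 0.0246 0.013 ]
```

View pics/crop0.png

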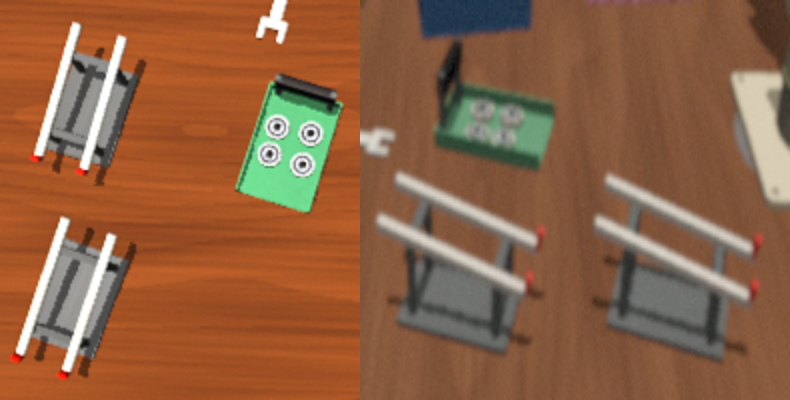

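The crop confirms two identical racks, with red stops at their low ends. The far one (top view, 257,265) is the one meant, because it is farthest from the base. Its height, length, 60 mm rail spacing and slope all match the text. The next check is the handle, plus the heights of the nearby obstacles.

Run:
```python
from m import *
np.set_printoptions(precision=4,suppress=True)
dark=lambda h:(h[...,2]<75)&((h[...,1]<110)|(h[...,2]<45))
cs={}
for n,C,roi in(("T",T,(385,242,442,276)),("S",S,(366,284,394,326))):
    c=comps(C,roi,dark,5)[0]; cs[n]=c; print(n,cv2.approxPolyDP(cv2.convexHull(c),1.2,True)[:,0].tolist())
yw=-.267; u=np.array([np.cos(yw),np.sin(yw),0]); v=np.array([-u[1],u[0],0]); c0=np.array([.468,-.0007,0])
for dx in(-7,7):
  for dy in(-40,40):
    for z in(55,85):
      p=c0+u*(.068+dx/1e3)+v*dy/1e3+[0,0,z/1e3]; print(dx,dy,z,proj(T,p),proj(S,p))
for nm,p in(("spoutL",[-75,50,25]),("spoutR",[-75,-50,25]),("hL",[75,50,25]),("hR",[75,-50,25]),("sLf",[-75,50,0])):
    q=c0+u*p[0]/1e3+v*p[1]/1e3+[0,0,p[2]/1e3]; print(nm,proj(T,q),proj(S,q))
print("bottle",plane(T,(558/1.4,158/1.4),.12),"tin",plane(T,(335/1.4,135/1.4),.075),"hub",plane(T,(252/1.4,172/1.4),.02))
```

```text
T [[277, 183], [280, 181], [306, 189], [305, 195], [279, 187]]
S [[275, 204], [279, 222], [270, 231], [267, 231], [266, 217], [272, 206]]
-7 -40 55 [306.291  192.3489] [277.7403 211.7125]
-7 -40 85 [306.9407 189.8749] [277.7035 203.4701]
-7 40 55 [276.5849 183.1391] [269.6754 225.4178]
-7 40 85 [276.5083 180.4502] [269.5341 216.9159]
7 -40 55 [307.8835 187.2712] [273.4709 211.0148]
7 -40 85 [308.5706 184.6787] [273.3828 202.7872]
7 40 55 [278.2352 178.1003] [265.2084 224.6438]
7 40 85 [278.1989 175.2948] [265.011  216.1573]
spoutL [256.9605 233.502 ] [313.2563 243.565 ]
spoutR [293.9105 245.2236] [320.7143 225.1464]
hL [274.6649 179.6594] [264.3225 234.7549]
hR [310.8631 190.8687] [274.521  217.4093]
sLf [257.4016 234.6642] [312.9126 250.4542]
bottle [ 0.7159 -0.2779  0.12  ] tin [0.7624 0.1293 0.075 ] hub [0.7027 0.2918 0.02  ]
```

>>> step_arm --pt "0 25 38 0 0 0 0.1" --pt "0 50 78 0 0 0 0.2" --pt "0 77 117 0 0 0 0.3" --pt "0 102 157 0 0 0 0.4" --pt "0 128 196 0 0 0 0.5" --pt "0 154 235 0 0 0 0.6" --pt "0 180 274 0 0 0 0.7" --pt "0 205 314 0 0 0 0.8" --pt "0 230 353 0 0 0 0.9" --pt "0 256 392 0 0 0 1.0" --grip_force 60

```text
clock: 1.3
position: [0.4057, -0.2133, 0.2316]
ee_rot: [0.813, 0.583, -0.0, 0.0]
ft_force: [0.6, -0.9, 0.4]
grip_width: 0.998
grasp_force: 0.0
```

>>> step_arm --pt "0 26 39 0 0 0 0.03" --pt "0 51 78 0 0 0 0.063" --pt "0 77 117 0 0 0 0.063" --pt "0 102 156 0 0 0 0.063" --pt "0 128 195 0 0 0 0.063" --pt "0 128 195 -40 0 0 0.063" --pt "0 128 195 -80 0 0 0.063" --pt "0 128 195 -110 0 0 0.063" --pt "0 128 195 -110 0 0 0.063"

```text
clock: 2.2
position: [0.5305, -0.02, 0.1177]
ee_rot: [0.795, 0.607, -0.002, -0.002]
ft_force: [-0.9, -0.4, 0.3]
grip_width: 1.002
grasp_force: 0.0
```

Run:
```python
from h import *
T=cam("top");S=cam("side")
print(manip.get_obs()["position"])
im=np.hstack([cv2.resize(T[0][165:255,245:325],(400,450),interpolation=cv2.INTER_CUBIC),cv2.resize(S[0][160:260,245:333],(396,450),interpolation=cv2.INTER_CUBIC)])
cv2.imwrite("pics/pre.png",im)
```

```text
[ 0.53328694 -0.0198769   0.12212837]
```

View pics/pre.png

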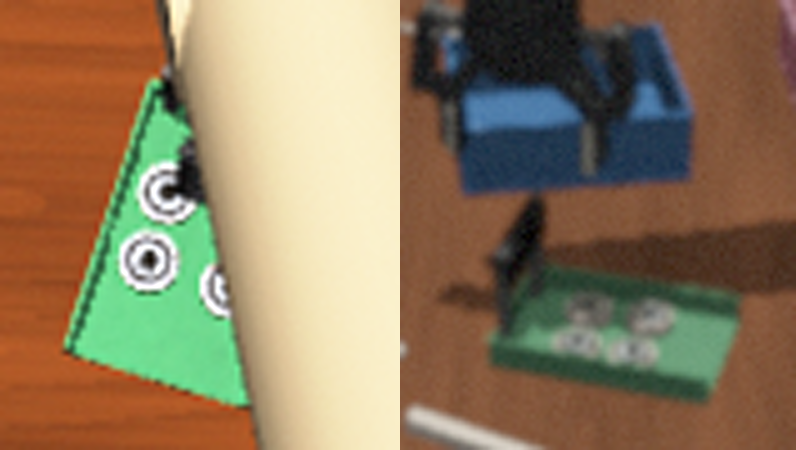

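In the side crop the open fingers, at columns 450 and 595, straddle the black bar at about 520. They are still above it, so I'm descending.

>>> step_arm --pt "0 0 0 -35 0 0 0" --pt "0 0 0 -66 0 0 0" --pt "0 0 0 -66 0 0 0" --pt "1 0 0 -66 0 0 0" --pt "1 0 0 -66 0 0 0" --pt "1 0 0 -66 0 0 0" --pt "1 0 0 -66 0 0 0" --pt "1 0 0 -66 0 0 0" --pt "1 0 0 -66 0 0 0" --pt "1 0 0 -66 0 0 0"

```text
clock: 3.3
position: [0.5338, -0.0201, 0.0563]
ee_rot: [0.795, 0.607, 0.0, 0.001]
ft_force: [-1.3, -0.1, 7.6]
grip_width: 0.156
grasp_force: 60.0
```

>>> step_arm --pt "1 0 0 0 0 0 0" --pt "1 0 0 0 0 0 0" --pt "1 0 0 5 0 0 0" --pt "1 0 0 20 0 0 0" --pt "1 0 0 45 0 0 0" --pt "1 0 0 75 0 0 0" --pt "1 0 0 105 0 0 0" --pt "1 0 0 130 0 0 0" --pt "1 0 0 140 0 0 0" --pt "1 0 0 140 0 0 0" --grip_force 120

```text
clock: 4.3
position: [0.5335, -0.0199, 0.1966]
ee_rot: [0.795, 0.607, 0.001, 0.001]
ft_force: [0.2, 0.1, -5.4]
grip_width: 0.142
grasp_force: 117.5
```

```bash
cat > tip.py <<'E'
from h import *
from scipy.spatial.transform import Rotation as Ro
# tray in tool frame from grasp pose (tray flat, yaw -0.267)
def ttray(c=(.468,-.0007,0),g=(.5338,-.0201,.0563),yaw=-.267,q=(.795,.607,0,.001)):
    Rg=Ro.from_quat(q); return Rg.inv().apply(np.array(c)-g), Rg.inv()*Ro.from_euler('z',yaw)
def tcp_for(Rt,point,local):  # TCP pose so that tray-local point sits at world point
    off,Rr=ttray(); Rtool=Rt*Rr.inv(); c=np.array(point)-Rt.apply(local); return c-Rtool.apply(off),Rtool
def trayz(yaw,tilt): return Ro.from_euler('z',yaw)*Ro.from_rotvec([0,-tilt,0])
E
python3 - <<'E'
from tip import *
np.set_printoptions(precision=4,suppress=True)
cv2.imwrite("pics/lift.png",cv2.resize(cam("side")[0][120:300,200:400],(800,600)))
o=manip.get_obs(); print(o["position"],o["ee_rot"],o["ft_force"],o["torque"])
b=np.array([.511,-.285,0])
for yaw in(-.267,-.1):
  u=np.array([np.cos(yaw),np.sin(yaw),0])
  for tilt in(0,.3,.7):
    p,R=tcp_for(trayz(yaw,tilt),b+u*.02+[0,0,.075],[-.075,0,.003]); print(yaw,tilt,p,(R*Ro.from_quat(o["ee_rot"]).inv()).as_rotvec())
p,R=tcp_for(trayz(-.252,.2),[.5066,.2637,.085],[-.003,0,0]); print("rack",p,R.as_quat())
E
```

```text
[ 0.5329 -0.02    0.1952] [ 0.7949  0.6067 -0.      0.0002] [ 0.1274  0.1497 -4.1565] [-0.113  -0.2159  0.0131]
-0.267 0 [ 0.6684 -0.3295  0.1283] [-0.0013 -0.001   0.0004]
-0.267 0.3 [ 0.6471 -0.3236  0.1684] [-0.0805 -0.2904  0.0003]
-0.267 0.7 [ 0.6027 -0.3115  0.2083] [-0.1861 -0.6762  0.0001]
-0.1 0 [ 0.6736 -0.3027  0.1283] [-0.0012 -0.0012  0.1674]
-0.1 0.3 [ 0.6516 -0.3005  0.1684] [-0.0561 -0.2965  0.166 ]
-0.1 0.7 [ 0.6059 -0.2959  0.2083] [-0.1292 -0.6902  0.1602]
rack [0.5634 0.2477 0.1544] [0.7863 0.6096 0.0612 0.0799]
```

View pics/lift.png

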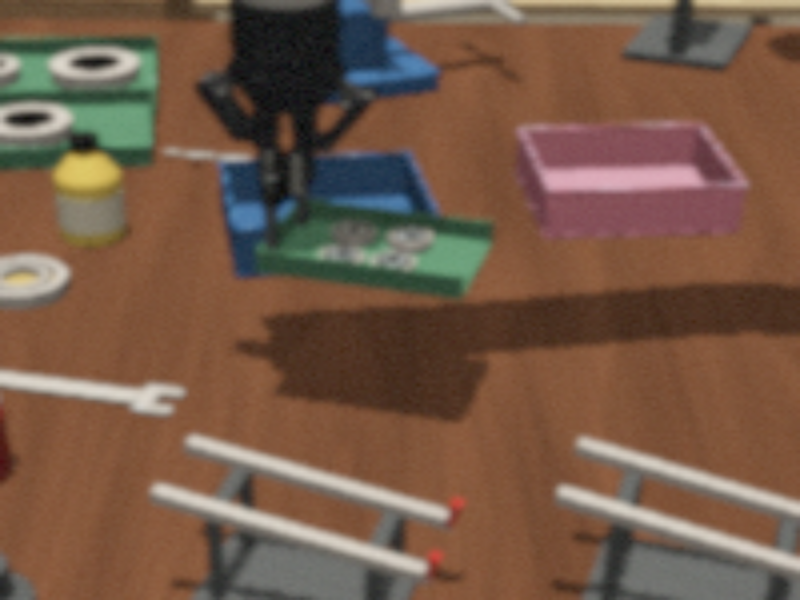

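The tray is held level with all four bearings in it and nothing else is disturbed. I'm carrying it to the bin.

>>> step_arm --pt "1 4 -9 3 0 0 0.01" --pt "1 14 -30 6 0 0 0.02" --pt "1 27 -60 10 0 0 0.035" --pt "1 43 -95 10 0 0 0.055" --pt "1 58 -130 10 0 0 0.075" --pt "1 74 -165 10 0 0 0.1" --pt "1 90 -200 10 0 0 0.12" --pt "1 104 -232 10 0 0 0.14" --pt "1 116 -258 10 0 0 0.155" --pt "1 122 -272 10 0 0 0.165"

```text
clock: 5.35
position: [0.6544, -0.2961, 0.2023]
ee_rot: [0.743, 0.669, -0.001, -0.001]
ft_force: [0.1, 0.8, -4.2]
grip_width: 0.139
grasp_force: 117.6
```

>>> step_arm --pt "1 3 -7 0 0 0 0" --pt "1 3 -8 -5 0 -0.04 0" --pt "1 2 -8 -12 -0.015 -0.11 0" --pt "1 1 -8 -20 -0.025 -0.18 0" --pt "1 0 -8 -30 -0.035 -0.25 0" --pt "1 -2 -8 -37 -0.04 -0.29 0" --pt "1 -2 -8 -37 -0.04 -0.29 0"

```text
clock: 6.05
position: [0.6504, -0.2999, 0.1658]
ee_rot: [0.735, 0.663, 0.093, 0.11]
ft_force: [-1.3, 0.1, -3.4]
grip_width: 0.14
grasp_force: 117.9
```

Run:
```python
from tip import *
np.set_printoptions(precision=4,suppress=True)
o=manip.get_obs(); print(o["position"],o["ee_rot"],o["ft_force"],o["grip_width"])
off,Rr=ttray(); R=Ro.from_quat(o["ee_rot"]); Rt=R*Rr; c=o["position"]+R.apply(off)
print("spout",c+Rt.apply([-.075,0,.003]),"x",Rt.apply([1,0,0]))
a=cv2.resize(cam("top")[0][130:260,330:470],(400,371)); s=cv2.resize(cam("side")[0][120:250,220:360],(400,371))
cv2.imwrite("pics/bin1.png",np.hstack([a,s]))
for tl in(.4,.5,.6,.7):
    p,Rn=tcp_for(trayz(-.1,tl),[.531,-.287,.075],[-.075,0,.003]); print(tl,(p-o["position"])*1e3,(Rn*R.inv()).as_rotvec())
```

```text
[ 0.6504 -0.2999  0.1658] [0.7347 0.663  0.0927 0.1099] [-1.2833  0.1019 -3.4137] 0.13967872087187055
spout [ 0.5285 -0.2866  0.074 ] x [ 0.9542 -0.0973  0.2829]
0.4 [-8.5754  0.4301 14.2127] [-0.0032 -0.1134  0.0045]
0.5 [-19.5606   1.5323  24.8192] [-0.0135 -0.2129  0.0049]
0.6 [-31.5445   2.7347  34.2705] [-0.0237 -0.3124  0.0053]
0.7 [-44.4073   4.0253  42.4721] [-0.0339 -0.4119  0.0057]
```

View pics/bin1.png

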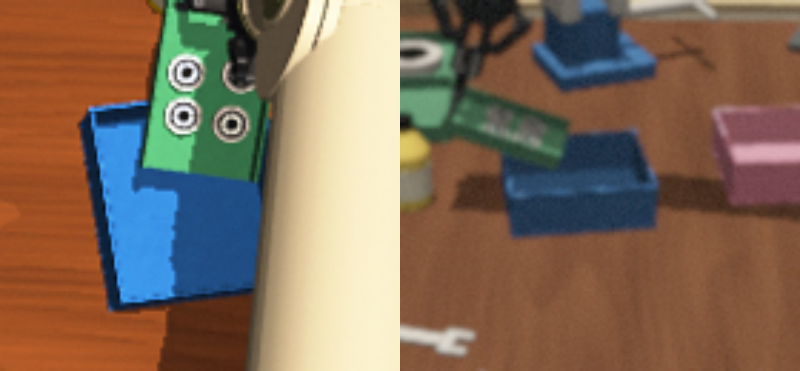

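The lip is inside the bin and the four bearings haven't moved yet. I'll tip further, slowly, about the lip.

>>> step_arm --pt "1 -2 0 4 0 -0.03 0" --pt "1 -5 0 8 0 -0.06 0" --pt "1 -7 0 12 0 -0.09 0" --pt "1 -9 0 14 0 -0.115 0" --pt "1 -11 0 17 -0.005 -0.135 0" --pt "1 -13 1 20 -0.01 -0.16 0" --pt "1 -16 1 22 -0.01 -0.185 0" --pt "1 -20 1 25 -0.015 -0.215 0" --pt "1 -23 1 28 -0.015 -0.245 0" --pt "1 -26 2 30 -0.02 -0.27 0"

```text
clock: 7.15
position: [0.6276, -0.2979, 0.1994]
ee_rot: [0.713, 0.643, 0.186, 0.208]
ft_force: [-0.4, -0.2, -2.8]
grip_width: 0.143
grasp_force: 118.2
```

>>> step_arm --pt "1 -2 0 2 0 -0.02 0" --pt "1 -4 0 4 0 -0.04 0" --pt "1 -7 0 6 -0.005 -0.06 0" --pt "1 -10 1 8 -0.01 -0.08 0" --pt "1 -13 1 10 -0.01 -0.1 0" --pt "1 -18 2 12 -0.015 -0.14 0" --pt "1 -18 2 12 -0.015 -0.14 0" --pt "1 -18 2 12 -0.015 -0.14 0"

```text
clock: 7.95
position: [0.6093, -0.296, 0.2108]
ee_rot: [0.698, 0.628, 0.23, 0.257]
ft_force: [0.7, -0.3, -1.8]
grip_width: 0.143
grasp_force: 118.3
```

Run:
```python
from tip import *
np.set_printoptions(precision=4,suppress=True)
o=manip.get_obs(); print(o["position"],o["ee_rot"],o["ft_force"],o["grip_width"])
a=cv2.resize(cam("top")[0][130:260,330:470],(400,371)); s=cv2.resize(cam("side")[0][120:250,220:360],(400,371))
cv2.imwrite("pics/bin2.png",np.hstack([a,s]))
```

```text
[ 0.6093 -0.296   0.2108] [0.6976 0.6283 0.2297 0.2568] [ 0.7113 -0.2827 -1.848 ] 0.143164278766854
```

View pics/bin2.png

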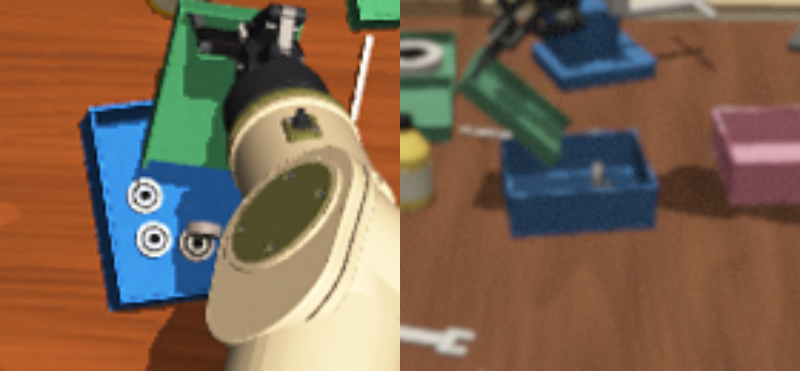

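All four bearings are in the bin, one leaning on another near (205,232), and the tray is empty. I'm lifting away and bringing the tray to the rack tilt.

Run:
```python
from tip import *
np.set_printoptions(precision=4,suppress=True)
o=manip.get_obs(); R=Ro.from_quat(o["ee_rot"])
p,Rn=tcp_for(trayz(-.252,.2),[.5066,.2637,.085],[-.003,0,0]); rv=(Rn*R.inv()).as_rotvec(); print(p-o["position"],rv)
```

```text
[-0.0464  0.5435 -0.0565] [ 0.09    0.4947 -0.1449]
```

>>> step_arm --pt "1 0 0 15 0 0 0" --pt "1 0 0 40 0 0 0" --pt "1 0 0 65 0 0 0" --pt "1 0 0 80 0 0 0" --pt "1 0 0 80 0 0 0"

```text
clock: 8.55
position: [0.6106, -0.2961, 0.2934]
ee_rot: [0.697, 0.628, 0.23, 0.259]
ft_force: [0.6, -0.2, -2.5]
grip_width: 0.143
grasp_force: 118.3
```

>>> step_arm --pt "1 -1 15 0 0.01 0.05 -0.015" --pt "1 -3 45 0 0.02 0.1 -0.03" --pt "1 -6 75 0 0.03 0.16 -0.045" --pt "1 -9 110 0 0.04 0.22 -0.065" --pt "1 -12 145 -5 0.05 0.28 -0.085" --pt "1 -16 185 -10 0.06 0.34 -0.1" --pt "1 -20 225 -15 0.07 0.4 -0.12" --pt "1 -23 265 -20 0.08 0.45 -0.13" --pt "1 -26 305 -20 0.09 0.495 -0.145" --pt "1 -30 345 -20 0.09 0.495 -0.145"

```text
clock: 9.55
position: [0.5796, 0.0505, 0.2692]
ee_rot: [0.787, 0.609, 0.061, 0.079]
ft_force: [1.2, -0.6, -3.1]
grip_width: 0.143
grasp_force: 118.2
```

>>> step_arm --pt "1 -4 40 0 0 0 0" --pt "1 -7 80 0 0 0 0" --pt "1 -10 115 -5 0 0 0" --pt "1 -13 145 -10 0 0 0" --pt "1 -15 170 -15 0 0 0" --pt "1 -16 187 -20 0 0 0" --pt "1 -17 196 -20 0 0 0" --pt "1 -17 198 -20 0 0 0" --pt "1 -17 198 -20 0 0 0" --pt "1 -17 198 -20 0 0 0"

```text
clock: 10.55
position: [0.5627, 0.2458, 0.2504]
ee_rot: [0.787, 0.609, 0.061, 0.08]
ft_force: [0.9, 0.4, -2.9]
grip_width: 0.142
grasp_force: 118.1
```

Run:
```python
from tip import *
np.set_printoptions(precision=4,suppress=True)
o=manip.get_obs(); R=Ro.from_quat(o["ee_rot"]); print(o["position"],o["ft_force"],o["grip_width"])
p,Rn=tcp_for(trayz(-.252,.2),[.5066,.2637,.085],[-.003,0,0]); print((p-o["position"])*1e3,(Rn*R.inv()).as_rotvec())
# where the tray is vs model, from both views
off,Rr=ttray(); Rt=R*Rr; c=o["position"]+R.apply(off)
T,S=cam("top"),cam("side")
a,s=T[0].copy(),S[0].copy()
for l in([-.075,.05,0],[-.075,-.05,0],[.075,.05,.0],[-.075,.05,.025],[.075,.05,.025]):
    q=c+Rt.apply(l)
    for im,C in((a,T),(s,S)): cv2.circle(im,tuple(int(round(v)) for v in proj(C,q)),1,(255,0,255),-1)
cv2.imwrite("pics/rack1.png",np.hstack([cv2.resize(a[130:240,140:240],(400,440)),cv2.resize(s[180:300,220:330],(400,440))]))
```

```text
[0.5627 0.2458 0.2504] [ 0.8995  0.3702 -2.8578] 0.1424259465141214
[  0.7147   1.8652 -96.0021] [0.0007 0.0001 0.0023]
```

View pics/rack1.png

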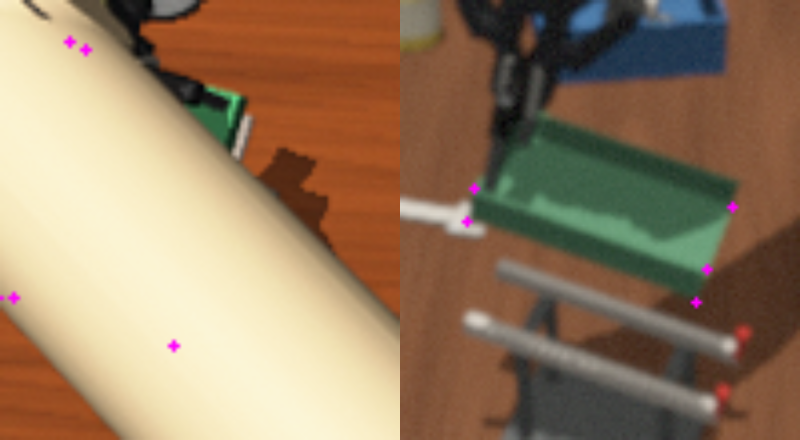

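In the side crop the tray sits squarely above the rails, within about 1.5 px of the prediction (spout corner near (700,295), predicted (697,302)). I'm lowering it.

>>> step_arm --pt "1 1 3 -15 0 0 0" --pt "1 1 3 -40 0 0 0" --pt "1 1 3 -62 0 0 0" --pt "1 1 3 -78 0 0 0" --pt "1 1 3 -86 0 0 0" --pt "1 1 3 -88 0 0 0" --pt "1 1 3 -88 0 0 0"

```text
clock: 11.35
position: [0.5633, 0.2502, 0.1627]
ee_rot: [0.786, 0.609, 0.061, 0.08]
ft_force: [0.2, 0.3, -3.3]
grip_width: 0.142
grasp_force: 118.0
```

>>> step_arm --pt "1 0 0 -1 0 0 0" --pt "1 0 0 -2 0 0 0" --pt "1 0 0 -3 0 0 0" --pt "1 0 0 -3 0 0 0"

```text
clock: 11.75
position: [0.5631, 0.25, 0.1594]
ee_rot: [0.786, 0.609, 0.061, 0.08]
ft_force: [1.1, -0.0, -2.9]
grip_width: 0.145
grasp_force: 118.0
```

>>> step_arm --pt "1 0 0 -1 0 0 0" --pt "1 0 0 -2 0 0 0" --pt "1 0 0 -2 0 0 0"

```text
clock: 12.05
position: [0.563, 0.25, 0.1572]
ee_rot: [0.786, 0.609, 0.061, 0.08]
ft_force: [0.3, -0.5, -2.7]
grip_width: 0.139
grasp_force: 118.0
```

>>> step_arm --pt "1 0 0 -1 0 0 0" --pt "1 0 0 -2 0 0 0" --pt "1 0 0 -2 0 0 0"

```text
clock: 12.35
position: [0.563, 0.2499, 0.1551]
ee_rot: [0.786, 0.609, 0.061, 0.08]
ft_force: [0.3, -0.5, -2.9]
grip_width: 0.143
grasp_force: 118.0
```

>>> step_arm --pt "1 0 0 -1 0 0 0" --pt "1 0 0 -2 0 0 0" --pt "1 0 0 -2 0 0 0"

```text
clock: 12.65
position: [0.5632, 0.2501, 0.1542]
ee_rot: [0.786, 0.609, 0.061, 0.08]
ft_force: [-3.8, -2.2, 5.3]
grip_width: 0.145
grasp_force: 119.4
```

>>> step_arm --pt "1 0 0 -1 0 0 0" --pt "1 0 0 -1 0 0 0"

```text
clock: 12.85
position: [0.5633, 0.2501, 0.1541]
ee_rot: [0.787, 0.609, 0.061, 0.081]
ft_force: [-7.1, -4.7, 14.6]
grip_width: 0.139
grasp_force: 120.9
```

The tray made contact at 0.154 m, where predicted. I'll ease off, open, and withdraw along the tilted tool axis.

>>> step_arm --pt "1 0 0 1 0 0 0" --pt "0.7 0 0 1 0 0 0" --pt "0.6 0 0 1 0 0 0" --pt "0.5 0 0 1 0 0 0" --pt "0.3 0 0 1 0 0 0" --pt "0.3 0 0 1 0 0 0" --pt "0.3 0 0 1 0 0 0" --pt "0.3 0 0 1 0 0 0" --grip_force 20

```text
clock: 13.65
position: [0.5631, 0.25, 0.1533]
ee_rot: [0.786, 0.609, 0.061, 0.08]
ft_force: [0.1, -0.8, 0.7]
grip_width: 0.698
grasp_force: 0.0
```

>>> step_arm --pt "0.3 -2 1 10 0 0 0" --pt "0.3 -6 1 30 0 0 0" --pt "0.3 -12 3 60 0 0 0" --pt "0.3 -20 5 100 0 0 0" --pt "0.3 -25 -30 130 0 0 0" --pt "0.3 -30 -75 140 0 0 0" --pt "0.3 -30 -120 140 0 0 0" --pt "0.3 -30 -165 140 0 0 0" --pt "0.3 -30 -210 140 0 0 0" --pt "0.3 -30 -230 140 0 0 0"

```text
clock: 14.65
position: [0.5328, 0.0159, 0.2949]
ee_rot: [0.788, 0.608, 0.061, 0.082]
ft_force: [0.3, -0.8, -1.2]
grip_width: 0.698
grasp_force: 0.0
```

Run:
```python
from tip import *
T,S=cam("top"),cam("side"); cv2.imwrite("tt.png",T[0]);cv2.imwrite("ss.png",S[0])
a=T[0];s=S[0]
cv2.imwrite("pics/end.png",np.vstack([np.hstack([cv2.resize(a[135:235,140:240],(390,300)),cv2.resize(s[195:295,220:330],(400,300))]),np.hstack([cv2.resize(a[130:260,330:470],(390,290)),cv2.resize(s[140:220,240:320],(400,290))])]))
```

```text
(no output)
```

View pics/end.png

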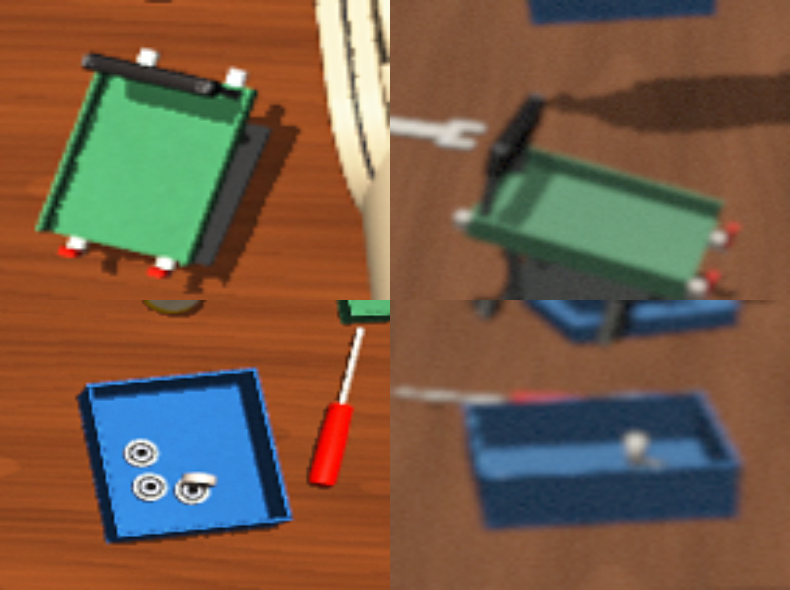

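The tray rests on both rails with its spout about 10 mm from the red stops, and the four bearings are in the bin, one standing tilted. I'll do a numeric check, then hand in.

Run:
```python
from tip import *
np.set_printoptions(precision=4,suppress=True)
T=cam("top"); hsv=cv2.cvtColor(T[0],cv2.COLOR_BGR2HSV).astype(int)
m=((hsv[...,0]>50)&(hsv[...,0]<85)&(hsv[...,1]>80)).astype(np.uint8); m[:140]=0;m[235:]=0;m[:,:140]=0;m[:,240:]=0
c=max(cv2.findContours(m,0,2)[0],key=cv2.contourArea); px=cv2.boxPoints(cv2.minAreaRect(c))
O=np.array([.5066,.2637,.085]);R=trayz(-.252,.2)
for p in px:
    o,d=ray(T,p); n=R.apply([0,0,1]); q=o+d*(n@(O+n*.015-o))/(n@d); print(R.inv().apply(q-O))
o=manip.get_obs(); print(o["clock"])
```

```text
[-0.0769  0.0545  0.015 ]
[0.0746 0.0545 0.015 ]
[ 0.0748 -0.0512  0.015 ]
[-0.076  -0.0514  0.015 ]
14.8
```

```bash
python3 -c "
from workcell import manip
print(manip.hand_in())"
```

```text
the job is handed in; nothing more can be done
None
```

I handed the job in at about 15 s on the clock, with all four bearings in the blue bin (one leaning on another) and the empty tray released on the far rack, centred to about 2 mm with its spout about 7–10 mm from the red stops; the hand-in returned no verdict.

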